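Walk the sticking shutter of the bench tester shut and lock it

ROBOT

A 6-joint arm with a two-finger parallel gripper is mounted at the origin on the work surface. World frame = base frame: x ahead of the robot, y to its left, z up, the work surface at z = 0. Lengths are in mm, angles in rad, forces in N, time in s.
With the tool pointing down it reaches from about 350 to 775 mm from the base axis. Payload 7.3 kg.
Tool frame: the origin (TCP) lies at the very end of the fingers, on their centre line; the grasp point (between the pads) lies 19 mm behind it; z points along the fingers, y is the line along which they close (so a half turn about z gives the same grasp; the last joint's range is limited). The gripper opens to 92 mm and grips with 3 to 60 N. Pads are 19 mm wide; open, the fingers measure 130 mm over their backs; the gripper's body (75 mm by 190 mm) begins 47 mm behind the grasp point.
Start: joints at [1.156, 0.342, 1.524, -0, 1.275, -0.146], TCP at [139.411, 506.171, 226.741] pointing down, gripper open.
Joint ranges: [-2.53, 2.53], [-0.77, 2.02], [0.04, 2.7], [-1, 4.14], [0.28, 2.66], [-3.11, 3.11]. Speed limits (rad/s): [2.57, 2.57, 3.14, 3.14, 3.14, 3.14].

INTERFACE

Orientations are given as [roll, pitch, yaw] about the fixed x, y, z axes, in that order (R = Rz(yaw) Ry(pitch) Rx(roll)).
In Python, from plant import get_obs, vision, workorder gives the robot as it stands.
- The arm moves only by the shell command python3 -m pendant 'ROWS' [OPENING]. ROWS is a JSON object of lists of equal length, an entry for each row: "dp": the shift along the tool's x, y, z in m, a list of three; "rotation": the turn, a rotation vector about the tool's x, y, z in rad, a list of three. A call has 1 to 8 rows; each row is the pose to reach, as a shift and turn from the pose commanded when the call began, along the tool's axes at that moment; what a row does not reach only later rows make up. A row lasts 1/8 s, in which the tool goes at most 62.5 mm and 10.7 degrees, less where a joint would pass 70% of its speed; a pose out of reach is approached as far as the arm can. A call with a gripper value outside its range is refused whole. OPENING is the finger opening in m, from 0 to 0.0918, set as the call begins (- or left out, the last holds). The fingers move at their own pace and stop on an object; the grip force is fixed at half the most. Time passes only in rows, so rows that repeat a pose let the fingers close. It gives the time, the measured TCP pose, the force, the opening and the grip force at its end, in the units of the state.
- get_obs(): the state, without advancing time (a new reading comes with each control period).
- vision.capture(name): name is "scene" or "side" or "wrist"; returns a dict with "pixels" (420x560x3 uint8, red, green, blue), "vfov" (degrees; the focal length in pixels is half the picture's height over the tangent of half this angle, whatever the lens; pixels are square), "cx", "cy" (the principal point, pixels), "dist" ([k1, k2, p1, p2, k3] as OpenCV has them; the pictures are not rectified), "pose" (4x4, takes a point from camera to world coordinates); the wrist camera has in their place "T_tool_cam" (4x4, takes a point from camera to tool coordinates, whose origin is the TCP and whose axes are the flange's). Camera axes: x right, y up, looking along -z (the intrinsics and any distortion apply to the point x, -y, -z); pixel columns grow to the right and rows downward; lengths in mm; the calibration is good to about 2 mm. A picture is of the moment at which its call begins: read the wrist's pose just before it. There is no depth.
- workorder.close_job(): hands the job in; it is judged then, once.
The state is a dict: "time": time; "joint_positions": joint angles; "dq": joint speeds; "tau": joint torques, N m; "tool_pos": TCP position; "tcp_rot": TCP orientation; "contact_force": force on the tool from outside, world axes, zero at the start; "moment": the same for the moment, N m; "grip_width": finger opening in mm; "finger_force": force on a finger pad.
Only numpy, scipy, OpenCV 4.12 (cv2) and the standard library are available. Lean on these libraries where they do the work, as an engineer would, in place of code of your own. Each camera call takes 0.05 s, during which the arm holds its last target. There are 200 camera calls.

TASK

Close the tester's metal shutter: slide it away from you along its guides until its front edge is home against the stop bar, each end pressed up firmly in turn. It is wide and short and binds if shoved at one end, so walk it along with short, gentle pushes (never more than 25 N) at its left and right lugs in turn. Then lock it by pressing the black-headed plunger fully down, gently too, and leave the other things where they are.

Things in the scene. Friction and masses are not known exactly. Their poses are not given: they have to be found in the camera images.
- tester: low white bench instrument, fixed, 290 (x) x 300 (y) x 50 mm; origin at the centre of its underside, its flat dark top (the deck) 50 mm above the table. +x is the closing direction (away from the robot), +y its left. Side guides along x, inner walls at y = +-127 mm, 22 mm high above the deck, with lips 13 to 18 mm above the deck reaching in to y = +-120 mm
- bridge_top (a point): middle of the top of the fixed grey gauge bridge, 110 mm wide (y = +-55 mm), that runs the whole length of the tester in x over the middle of the shutter, its top 34 mm above the deck: the shutter's middle cannot be reached. A steel barrel of radius 30 mm stands on it 100 mm further in +x, its top 64 mm above the deck
- stop_bar: firm grey rubber-faced bar fixed across the far part of the deck, 36 (x) x 240 (y) x 8 mm; origin at deck level in the middle of the face (towards the robot) that the shutter's front edge must meet; axes parallel to the tester's. At its left (x = +20, y = +85 mm) a steel bracket 68 mm wide, 30 mm high holds the plunger
- shutter: aluminium plate, 70 (x, along the guides) x 250 (y) x 10 mm, on the deck between the guides, about 0.4 kg; origin under its centre, +x to the stop. With 2 mm play at each side it skews about 0.07 rad, then jams hard if pushed at one end; a push at the other end frees it and swings it the other way. It slides with 2 to 8 N; freeing it can take 15 N. A lug at each end of its rear edge
- eye (a point): centre (top face) of the 28 (x) x 20 (y) mm hole in the flat eye, 40 mm wide, that projects from the shutter's front edge at y = +85 mm (this point 16 mm ahead of that edge), 10 to 15 mm above the deck; it passes over the stop bar to under the plunger
- lug_left (a point): middle of the rear face (the face to push, towards the robot) of the shutter's left lug: lug 14 (x) x 28 (y) mm, rising from 10 to 46 mm above the deck; this point is 28 mm above the deck. Plate and lug share this rear face, 35 mm behind the shutter's origin, y = +95 mm
- lug_right (a point): the same on the right lug, y = -95 mm
- edge_left (a point): point on the shutter's front edge, y = +110 mm in its frame, 5 mm above its underside; it meets the stop when its x in the stop bar's frame is 0
- edge_right (a point): the same at y = -110 mm
- plunger (a joint): locking plunger on the stop bar's bracket: 0 = up (as it starts), 0.014 m = fully down; it moves straight down, takes about 5 to 8 N and stays where it is left; its end of travel is hard. Its 10 mm pin enters the eye of the shutter only when the shutter is within about 5 mm of home
- plunger_top (a point): centre of the top of the plunger's round black head, 28 mm across and 10 mm thick, top 64 mm above the deck when up; it moves with the plunger
- sample_ring: steel ring 44 mm across, 6 mm high, lying on the gauge bridge; leave it
- gauge_weight: brass cylinder 36 mm across, 30 mm high, standing on the gauge bridge beside the barrel; origin at its underside; leave it
- calculator: black desk calculator 150 x 100 mm, 22 mm high, on the table; leave it
- pen: black pen 135 mm long on the table; leave it
- sample_tray: white open tray 160 x 120 x 30 mm on the table; leave it
- mug: white mug 80 mm across, 95 mm high on the table; leave it
- jar: glass jar 60 mm across, 80 mm high on the table; leave it

How it is judged:
By the outcome, as a careful person would: the job done as asked, in the order asked, and still so for the second after the job is handed in, with the robot touching nothing.
It also fails if it takes over 72 s, if anything falls off the work surface, if the arm or the gripper's body presses on something with over 40 N, if the wrist force passes 120 N, or if a joint passes its speed limit or range.

## Working session

There is one attempt and no reset: what is moved stays moved. The work goes in short steps, Python scripts to look and compute and a shell command to move; the robot and the scene stay as the last step left them, time stands still between calls to the robot, and variables do not carry over. Pictures are saved under pics/ and viewed, at most 10 in all, crops included, and the job is handed in when it is done.

```bash
ls; mkdir -p pics; cat > h.py <<'E'
import numpy as np, cv2
from plant import get_obs, vision, workorder
from scipy.spatial.transform import Rotation as R
def cap(n):
    o=get_obs(); c=vision.capture(n)
    if n=='wrist':
        T=np.eye(4); T[:3,:3]=R.from_euler('xyz',o['tcp_rot']).as_matrix(); T[:3,3]=o['tool_pos']
        c['pose']=T@np.array(c['T_tool_cam'])
    c['pose']=np.array(c['pose']); return c
def K(c):
    f=c['pixels'].shape[0]/2/np.tan(np.radians(c['vfov'])/2)
    return np.array([[f,0,c['cx']],[0,f,c['cy']],[0,0,1.]])
def ray(c,uv):
    p=cv2.undistortPoints(np.array(uv,float).reshape(-1,1,2),K(c),np.array(c['dist'],float)).reshape(-1,2)
    d=np.c_[p[:,0],-p[:,1],-np.ones(len(p))]@c['pose'][:3,:3].T
    return c['pose'][:3,3],d
def plane(c,uv,z):
    o,d=ray(c,uv); return o+d*((z-o[2])/d[:,2])[:,None]
def proj(c,P):
    q=(np.array(P,float)-c['pose'][:3,3])@c['pose'][:3,:3]
    return cv2.projectPoints(q*[1,-1,-1],np.zeros(3),np.zeros(3),K(c),np.array(c['dist'],float))[0].reshape(-1,2)
def save(c,fn): cv2.imwrite('pics/'+fn,c['pixels'][:,:,::-1])
E
python3 - <<'E'
from h import *
import pickle
print(get_obs())
for n in ['scene','side','wrist']:
    c=cap(n); save(c,n+'0.png'); pickle.dump(c,open(n+'0.pkl','wb')); print(n,c['vfov'],c['pose'].round(3).tolist())
E
```

```text
pics
{'time': 0.0, 'joint_positions': array([ 1.15600314e+00,  3.42701429e-01,  1.52503260e+00, -4.09963210e-05,
        1.27539245e+00, -1.45976722e-01]), 'dq': array([ 0.00038975, -0.00012748,  0.00299063,  0.00024465,  0.00092667,
       -0.00087389]), 'tau': array([ 2.08888869e-04, -4.31239307e+01, -2.44217670e+01,  7.17663788e-02,
        5.56269858e-02, -1.25376000e-04]), 'tool_pos': array([139.24501355, 505.76720326, 226.0505768 ]), 'tcp_rot': array([-3.14006944e+00, -1.84323286e-04,  2.87278802e+00]), 'contact_force': array([ 0.38814773, -0.18673661, -0.11202179]), 'moment': array([-0.04691068,  0.00967445,  0.02947922]), 'finger_force': 0.0, 'grip_width': 92.26806044177275}
scene 51.51828139894876 [[-0.109, -0.851, 0.514, 1051.986], [0.994, -0.086, 0.068, 87.213], [-0.013, 0.519, 0.855, 1063.196], [0.0, 0.0, 0.0, 1.0]]
side 52.83798607336541 [[0.748, 0.405, -0.526, -225.685], [-0.663, 0.43, -0.613, -845.944], [-0.022, 0.807, 0.59, 897.324], [0.0, 0.0, 0.0, 1.0]]
wrist 68.30015405389526 [[0.266, -0.929, -0.256, 69.381], [0.964, 0.256, 0.073, 524.77], [-0.002, -0.267, 0.964, 383.283], [0.0, 0.0, 0.0, 1.0]]
```

View pics/scene0.png

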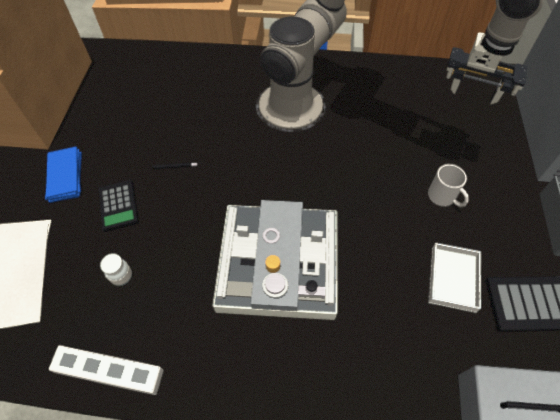

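View pics/side0.png

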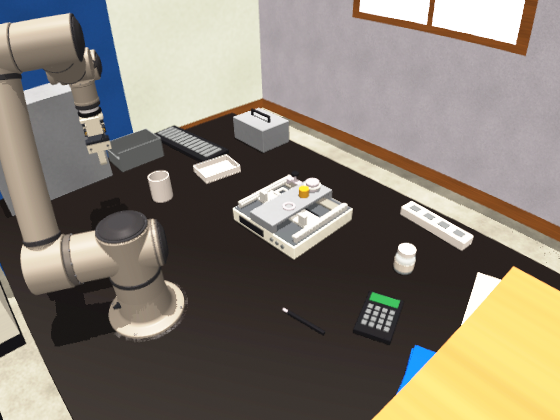

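The scene view shows the tester at about (277,260), with +x down in the picture and +y to the right. The lugs are near (242,230) and (317,236), the plunger at (311,286) and the barrel at (274,285). I'll zoom in.

```bash
python3 - <<'E'
from h import *
import pickle
c=pickle.load(open('scene0.pkl','rb'))
cv2.imwrite('pics/crop0.png',cv2.resize(c['pixels'][195:320,210:346,::-1],None,fx=4.7,fy=4.7,interpolation=cv2.INTER_CUBIC))
def P(x,y,z=50): print((x,y),plane(c,[[x,y]],z)[0].round(1))
P(225,206);P(338,210);P(216,311);P(337,316)
P(311,285,114)
s=pickle.load(open('side0.pkl','rb'))
cv2.imwrite('pics/crop1.png',cv2.resize(s['pixels'][170:255,228:358,::-1],None,fx=6,fy=6,interpolation=cv2.INTER_CUBIC))
E
```

```text
(225, 206) [ 448.3 -138.5   50. ]
(338, 210) [429.9 169.7  50. ]
(216, 311) [ 742.6 -109.7   50. ]
(337, 316) [724.5 179.   50. ]
(311, 285) [677.9 110.3 114. ]
```

View pics/crop0.png

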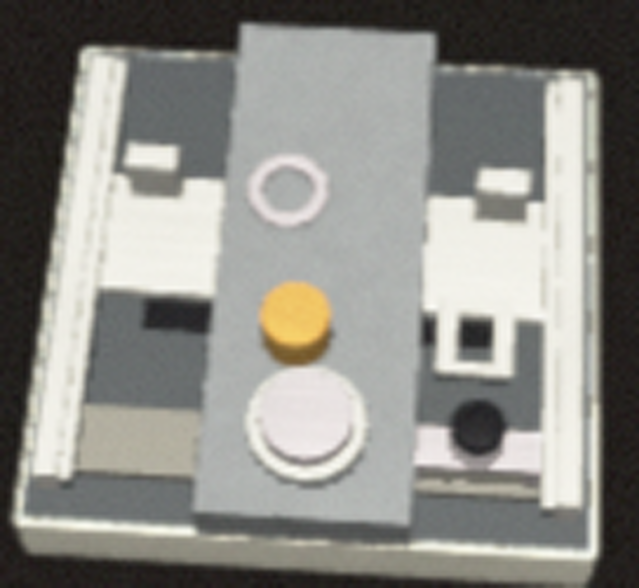

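View pics/crop1.png

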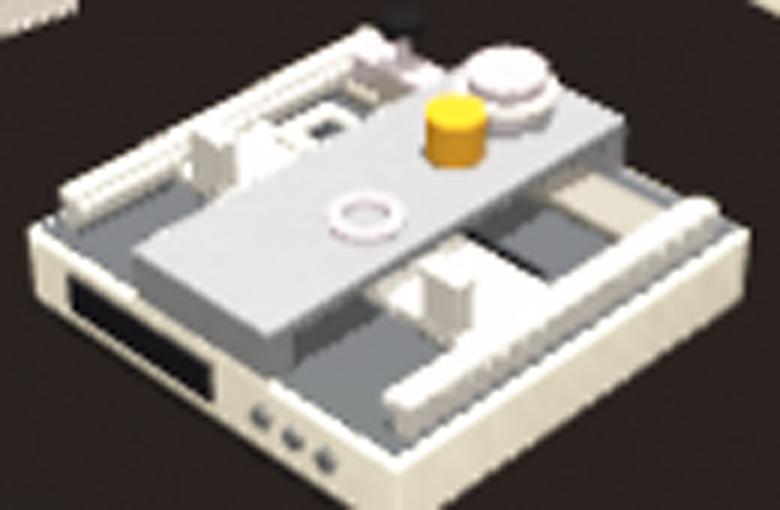

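Both crops agree. The shutter is about 65–70 mm short of the stop. Crop pixels: right lug top (152,158), left lug top (503,182), plunger head (478,424), eye (476,335), bridge corners (240,22)/(437,34)/(411,526)/(196,515). Next I'll turn these into positions.

```bash
python3 - <<'E'
from h import *
import pickle
c=pickle.load(open('scene0.pkl','rb'))
A=lambda p:(np.array(p,float)+.5)/4.7-.5+[210,195]
pts=dict(bridge=([(240,22),(437,34),(411,526),(196,515)],84),deck=([(82,47),(598,72),(598,550),(18,517)],50),
lugRrear=([(153,145)],96),lugLrear=([(505,170)],96),lugRtop=([(152,158)],96),lugLtop=([(503,182)],96),edge=([(98,289),(215,299),(425,312),(545,322)],60),eye=([(476,331)],65),stop=([(83,403),(195,412)],58),plunger=([(478,424)],114),barrel=([(307,416)],114),ring=([(288,189)],90),wt=([(295,309)],114))
r={k:plane(c,A(p),z) for k,(p,z) in pts.items()}
b=r['bridge']; m0=(b[0]+b[1])/2; m1=(b[2]+b[3])/2; e=m1-m0; yaw1=np.arctan2(e[1],e[0])
d=r['deck']; e2=(d[3]+d[2]-d[0]-d[1]); yaw2=np.arctan2(e2[1],e2[0]); l=d[1]+d[2]-d[0]-d[3]; yaw3=np.arctan2(-l[0],l[1])
l=r['lugLrear'][0]-r['lugRrear'][0]; print('lug yaw',np.arctan2(-l[0],l[1]),np.linalg.norm(l))
print('yaws',yaw1,yaw2,yaw3,np.linalg.norm(e),np.linalg.norm(e2)/2)
o=d.mean(0); print('org',o,'bridge',b.mean(0))
o=(b.mean(0)+o)/2
y=(yaw1+yaw2+yaw3)/3;M=np.array([[np.cos(y),np.sin(y)],[-np.sin(y),np.cos(y)]]); print(y)
for k in r: print(k,r[k].round(1).tolist(),'T',((r[k]-o)[:,:2]@M.T).round(1).tolist())
E
```

```text
lug yaw 0.021100713140204643 190.400117175692
yaws 0.044850915829201816 0.046589330849562835 0.04521138146491594 288.86279001092623 284.3670974014389
org [578.65158945  23.07653432  50.        ] bridge [580.81800744  22.93601349  84.        ]
0.045550542714560195
bridge [[438.1, -39.5, 84.0], [434.9, 72.4, 84.0], [722.3, 82.7, 84.0], [727.9, -23.9, 84.0]] T [[-144.3, -56.0], [-142.4, 55.9], [145.2, 53.1], [145.8, -53.6]]
deck [[443.3, -133.6, 50.0], [430.0, 166.5, 50.0], [713.8, 178.1, 50.0], [727.5, -118.7, 50.0]] T [[-143.5, -150.2], [-143.1, 150.2], [141.0, 148.9], [141.2, -148.3]]
lugRrear [[528.7, -74.6, 96.0]] T [[-55.4, -95.2]]
lugLrear [[524.7, 115.7, 96.0]] T [[-50.8, 95.1]]
lugRtop [[536.7, -74.0, 96.0]] T [[-47.4, -94.9]]
lugLtop [[532.1, 115.1, 96.0]] T [[-43.4, 94.2]]
edge [[600.2, -96.9, 60.0], [599.5, -33.2, 60.0], [595.5, 79.7, 60.0], [594.8, 143.8, 60.0]] T [[15.0, -120.7], [17.2, -57.0], [18.4, 55.9], [20.6, 120.0]]
eye [[606.0, 107.5, 65.0]] T [[30.1, 83.2]]
stop [[665.2, -94.3, 58.0], [663.9, -35.1, 58.0]] T [[80.0, -121.1], [81.5, -61.9]]
plunger [[677.4, 111.0, 114.0]] T [[101.5, 83.5]]
barrel [[681.9, 27.0, 114.0]] T [[102.2, -0.7]]
ring [[544.8, 0.7, 90.0]] T [[-35.9, -20.7]]
wt [[625.2, 14.4, 114.0]] T [[45.0, -10.6]]
```

Everything fits the given sizes: tester yaw is about 0.0455 and its origin about (580,23). The shutter's edge is about 63 mm from the stop, with the left end about 4 mm ahead. First I'll fold the fingers and travel over.

```bash
cat >> h.py <<'E'
O=np.array([579.7,23.0]); YAW=.0455; C,S=np.cos(YAW),np.sin(YAW); M=np.array([[C,S],[-S,C]])
def W(x,y,z): return np.r_[O+M.T@[x,y],z]
def st():
    o=get_obs(); t=M@(o['tool_pos'][:2]-O); f=o['contact_force']
    print('t%.2f T'%o['time'],t.round(1),'z%.1f'%o['tool_pos'][2],'yaw err %.3f'%((o['tcp_rot'][2]-YAW)%(2*np.pi)-np.pi),'F(T)',(M@f[:2]).round(1),f[2].round(1),'w',round(o['grip_width'],1))
def edges():
    c=cap('scene'); g=c['pixels'].min(2).astype(np.float32); xs=np.arange(-40,95,.5); out={}
    for y in (-112,-105,-70,-62,60,110,114):
        p=proj(c,[W(x,y,60) for x in xs]).astype(np.float32)
        v=cv2.remap(cv2.GaussianBlur(g,(0,0),.6),p[:,0].copy(),p[:,1].copy(),1).ravel()
        d=v[6:]-v[:-6]; i=d.argmin(); out[y]=(float(xs[i+3]),int(d[i]))
    print('edges',out); return c
E
python3 -m pendant '{"dp":[[-0.032,-0.029,0],[-0.064,-0.058,0],[-0.096,-0.087,0],[-0.128,-0.116,0],[-0.160,-0.145,0],[-0.192,-0.174,0],[-0.224,-0.203,0],[-0.256,-0.232,0]],"rotation":[[0,0,-0.04],[0,0,-0.08],[0,0,-0.12],[0,0,-0.16],[0,0,-0.2],[0,0,-0.24],[0,0,-0.28],[0,0,-0.314]]}' 0
python3 -c "
from h import *
st();edges()"
```

```text
time: 1.15
tool_pos: [325.0, 213.3, 226.7]
tcp_rot: [3.141, 0.0, -3.095]
contact_force: [0.2, 0.0, 0.8]
grip_width: 16.3
finger_force: 0.0
t1.15 T [-245.8  201.6] z226.7 yaw err 0.001 F(T) [0.2 0. ] 0.8 w 16.3
edges {-112: (13.0, -59), -105: (14.0, -52), -70: (15.5, -60), -62: (18.0, -60), 60: (17.0, -50), 110: (19.5, -57), 114: (19.5, -56)}
```

```bash

python3 -m pendant '{"dp":[[-0.022,-0.037,0.012],[-0.043,-0.074,0.024],[-0.065,-0.111,0.036],[-0.086,-0.148,0.048],[-0.107,-0.185,0.060],[-0.129,-0.222,0.072],[-0.150,-0.260,0.084],[-0.171,-0.297,0.096]],"rotation":[[0,0,0],[0,0,0],[0,0,0],[0,0,0],[0,0,0],[0,0,0],[0,0,0],[0,0,0]]}' 0
python3 -m pendant '{"dp":[[0,0,0.02],[0,0,0.04],[0,0,0.055],[0,0,0.061],[0,0,0.061]],"rotation":[[0,0,0],[0,0,0],[0,0,0],[0,0,0],[0,0,0]]}' 0
python3 - <<'E'
from h import *
st();c=edges()
cv2.imwrite('pics/s1.png',cv2.resize(c['pixels'][150:320,200:370,::-1],None,fx=3.5,fy=3.5,interpolation=cv2.INTER_CUBIC))
E
```

```text
time: 2.2
tool_pos: [509.4, -75.7, 130.0]
tcp_rot: [3.141, -0.0, -3.097]
contact_force: [-0.5, 0.0, -0.1]
grip_width: 0.1
finger_force: 0.0
time: 2.82
tool_pos: [508.8, -74.3, 69.6]
tcp_rot: [3.141, -0.0, -3.096]
contact_force: [-0.7, 0.4, -0.3]
grip_width: 0.1
finger_force: 0.0
t2.83 T [-75.2 -94. ] z69.6 yaw err -0.000 F(T) [-0.7  0.4] -0.3 w 0.1
edges {-112: (13.0, -58), -105: (14.0, -52), -70: (16.0, -61), -62: (17.5, -60), 60: (18.0, -49), 110: (19.5, -56), 114: (19.5, -57)}
```

View pics/s1.png

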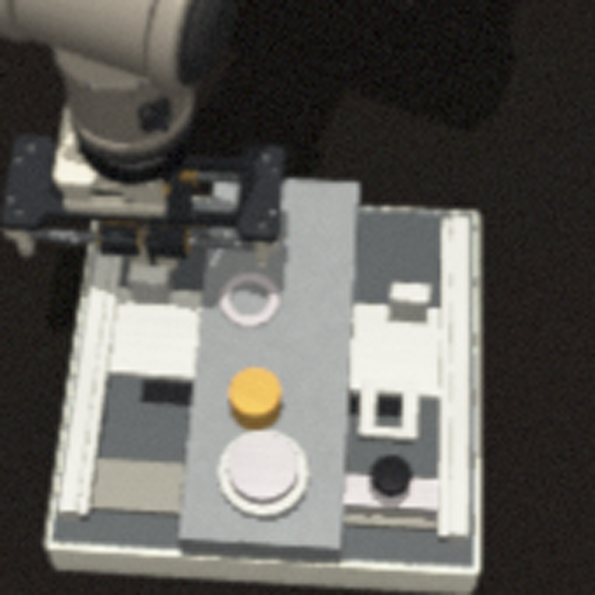

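The fingers are behind the right lug (crop (150,275)) and clear of the bridge. I'll push gently.

```bash

python3 -m pendant '{"dp":[[-0.002,0,0],[-0.004,0,0],[-0.006,0,0],[-0.008,0,0],[-0.009,0,0],[-0.010,0,0],[-0.011,0,0],[-0.012,0,0]],"rotation":[[0,0,0],[0,0,0],[0,0,0],[0,0,0],[0,0,0],[0,0,0],[0,0,0],[0,0,0]]}' 0 >/dev/null
python3 -c "
from h import *
st();edges()"
python3 -m pendant '{"dp":[[-0.001,0,0],[-0.002,0,0],[-0.003,0,0],[-0.004,0,0]],"rotation":[[0,0,0],[0,0,0],[0,0,0],[0,0,0]]}' 0 >/dev/null
python3 -c "
from h import *
st();edges()"
```

```text
t3.88 T [-63.3 -94.1] z69.7 yaw err -0.000 F(T) [-0.4 -0.5] 0.2 w 0.5
edges {-112: (18.5, -55), -105: (19.5, -52), -70: (21.5, -72), -62: (21.0, -65), 60: (19.5, -63), 110: (17.0, -55), 114: (17.0, -55)}
t4.42 T [-59.2 -94.2] z69.7 yaw err -0.000 F(T) [-1.6 -0.3] -0.2 w 0.5
edges {-112: (24.5, -56), -105: (24.0, -58), -70: (24.0, -62), -62: (26.0, -50), 60: (22.0, -66), 110: (17.0, -49), 114: (17.0, -57)}
```

```bash

python3 -m pendant '{"dp":[[-0.001,0,0],[-0.002,0,0],[-0.003,0,0],[-0.004,0,0]],"rotation":[[0,0,0],[0,0,0],[0,0,0],[0,0,0]]}' 0 >/dev/null
python3 -c "
from h import *
st();edges()"
python3 -m pendant '{"dp":[[0.010,0,0],[0.020,0,-0.01],[0.020,0,-0.036],[0.020,0.04,-0.036],[0.020,0.09,-0.036],[0.020,0.14,-0.036],[0.020,0.18,-0.036],[0.020,0.189,-0.036]],"rotation":[[0,0,0],[0,0,0],[0,0,0],[0,0,0],[0,0,0],[0,0,0],[0,0,0],[0,0,0]]}' 0 >/dev/null
python3 -c "
from h import *
st();edges()"

```

```text
t4.97 T [-55.1 -94.1] z69.7 yaw err -0.000 F(T) [-1.1 -1.4] -0.6 w 0.4
edges {-112: (29.5, -54), -105: (29.0, -52), -70: (29.5, -63), -62: (27.5, -60), 60: (22.0, -69), 110: (17.0, -45), 114: (17.0, -55)}
t6.03 T [-75.7  96.9] z106.5 yaw err 0.003 F(T) [ 0.  -0.7] -0.9 w -0.0
edges {-112: (29.5, -55), -105: (29.0, -54), -70: (29.5, -73), -62: (29.0, -69), 60: (22.0, -69), 110: (17.0, -45), 114: (17.0, -53)}
```

```bash

python3 -m pendant '{"dp":[[0,0,0.02],[0,0,0.036],[0,0,0.036],[-0.003,0,0.036],[-0.006,0,0.036],[-0.009,0,0.036],[-0.0105,0,0.036],[-0.012,0,0.036]],"rotation":[[0,0,0],[0,0,0],[0,0,0],[0,0,0],[0,0,0],[0,0,0],[0,0,0],[0,0,0]]}' 0 >/dev/null
python3 -c "
from h import *
st();edges()"
python3 -m pendant '{"dp":[[-0.0015,0,0],[-0.003,0,0],[-0.0045,0,0],[-0.006,0,0],[-0.0075,0,0],[-0.009,0,0],[-0.0105,0,0],[-0.012,0,0]],"rotation":[[0,0,0],[0,0,0],[0,0,0],[0,0,0],[0,0,0],[0,0,0],[0,0,0],[0,0,0]]}' 0 >/dev/null
python3 -c "
from h import *
st();edges()"

```

```text
t7.08 T [-63.5  95. ] z69.7 yaw err -0.000 F(T) [-1.5  0.9] 1.1 w 0.7
edges {-112: (29.5, -53), -105: (29.0, -54), -70: (29.5, -71), -62: (29.0, -69), 60: (22.0, -63), 110: (19.5, -49), 114: (19.5, -53)}
t8.12 T [-51.2  95. ] z69.7 yaw err -0.000 F(T) [-1.4  1. ] -0.4 w 0.4
edges {-112: (27.0, -59), -105: (26.5, -59), -70: (29.5, -68), -62: (29.0, -59), 60: (31.0, -43), 110: (32.5, -53), 114: (33.0, -50)}
```

```bash

python3 -m pendant '{"dp":[[-0.0015,0,0],[-0.003,0,0],[-0.0045,0,0],[-0.006,0,0]],"rotation":[[0,0,0],[0,0,0],[0,0,0],[0,0,0]]}' 0 >/dev/null
python3 -c "
from h import *
st();edges()"
python3 -m pendant '{"dp":[[0.015,0,0],[0.025,0,-0.01],[0.025,0,-0.036],[0.025,-0.04,-0.036],[0.025,-0.09,-0.036],[0.025,-0.14,-0.036],[0.025,-0.18,-0.036],[0.025,-0.19,-0.036]],"rotation":[[0,0,0],[0,0,0],[0,0,0],[0,0,0],[0,0,0],[0,0,0],[0,0,0],[0,0,0]]}' 0 >/dev/null
python3 -c "
from h import *
st();edges()"

```

```text
t8.68 T [-45.   94.9] z69.7 yaw err -0.000 F(T) [-1.2  2.2] -0.4 w 0.3
edges {-112: (27.0, -60), -105: (27.0, -54), -70: (30.0, -65), -62: (31.5, -62), 60: (70.5, -43), 110: (38.5, -65), 114: (38.5, -64)}
t9.72 T [-69.8 -97.5] z106.6 yaw err -0.003 F(T) [-0.2  0.2] -0.2 w 0.5
edges {-112: (27.0, -61), -105: (28.5, -53), -70: (31.0, -64), -62: (29.5, -61), 60: (71.0, -50), 110: (39.0, -61), 114: (38.5, -56)}
```

```bash

python3 -m pendant '{"dp":[[0,0.002,0.02],[0,0.002,0.036],[0,0.002,0.036],[-0.003,0.002,0.036],[-0.006,0.002,0.036],[-0.009,0.002,0.036],[-0.0105,0.002,0.036],[-0.012,0.002,0.036]],"rotation":[[0,0,0],[0,0,0],[0,0,0],[0,0,0],[0,0,0],[0,0,0],[0,0,0],[0,0,0]]}' 0 >/dev/null
python3 -c "
from h import *
st()"
python3 -m pendant '{"dp":[[-0.002,0,0],[-0.004,0,0],[-0.006,0,0],[-0.008,0,0],[-0.010,0,0],[-0.012,0,0],[-0.014,0,0],[-0.016,0,0]],"rotation":[[0,0,0],[0,0,0],[0,0,0],[0,0,0],[0,0,0],[0,0,0],[0,0,0],[0,0,0]]}' 0 >/dev/null
python3 -c "
from h import *
st();edges()"

```

```text
t10.78 T [-58.1 -93.2] z69.7 yaw err -0.000 F(T) [-0.3  0.3] 1.2 w 0.4
t11.78 T [-42.2 -93.1] z69.6 yaw err -0.000 F(T) [-1.1 -1.1] 0.3 w 0.7
edges {-112: (41.0, -59), -105: (40.5, -61), -70: (41.0, -55), -62: (40.5, -53), 60: (38.5, -54), 110: (36.0, -49), 114: (36.0, -55)}
```

Next: 5 mm more on the right, cross over, and push on the left.

```bash

python3 -m pendant '{"dp":[[-0.0015,0,0],[-0.003,0,0],[-0.005,0,0],[-0.006,0,0]],"rotation":[[0,0,0],[0,0,0],[0,0,0],[0,0,0]]}' 0 >/dev/null
python3 -c "
from h import *
st();edges()"
python3 -m pendant '{"dp":[[0.010,0,0],[0.020,0,-0.01],[0.025,0,-0.036],[0.025,0.04,-0.036],[0.025,0.09,-0.036],[0.025,0.14,-0.036],[0.025,0.18,-0.036],[0.025,0.188,-0.036]],"rotation":[[0,0,0],[0,0,0],[0,0,0],[0,0,0],[0,0,0],[0,0,0],[0,0,0],[0,0,0]]}' 0 >/dev/null
python3 -m pendant '{"dp":[[0,0,0.02],[0,0,0.036],[0,0,0.036],[-0.003,0,0.036],[-0.006,0,0.036],[-0.009,0,0.036],[-0.0105,0,0.036],[-0.012,0,0.036]],"rotation":[[0,0,0],[0,0,0],[0,0,0],[0,0,0],[0,0,0],[0,0,0],[0,0,0],[0,0,0]]}' 0 >/dev/null
python3 -c "
from h import *
st();edges()"

```

```text
t12.32 T [-36.  -93.2] z69.7 yaw err -0.000 F(T) [-0.4 -0.6] 0.3 w 0.3
edges {-112: (48.5, -55), -105: (48.0, -53), -70: (46.5, -57), -62: (46.0, -54), 60: (39.0, -52), 110: (38.5, -46), 114: (38.0, -53)}
t14.38 T [-49.   94.9] z69.8 yaw err -0.000 F(T) [0.9 0.2] 0.3 w 0.5
edges {-112: (48.5, -54), -105: (48.5, -53), -70: (46.5, -58), -62: (46.0, -55), 60: (39.0, -52), 110: (38.5, -47), 114: (38.0, -53)}
```

```bash

python3 -m pendant '{"dp":[[-0.002,0,0],[-0.004,0,0],[-0.006,0,0],[-0.008,0,0],[-0.010,0,0],[-0.012,0,0],[-0.014,0,0],[-0.016,0,0]],"rotation":[[0,0,0],[0,0,0],[0,0,0],[0,0,0],[0,0,0],[0,0,0],[0,0,0],[0,0,0]]}' 0 >/dev/null
python3 -c "
from h import *
st();edges()"
python3 -m pendant '{"dp":[[-0.0015,0,0],[-0.003,0,0],[-0.005,0,0],[-0.006,0,0]],"rotation":[[0,0,0],[0,0,0],[0,0,0],[0,0,0]]}' 0 >/dev/null
python3 -c "
from h import *
st();edges()"

```

```text
t15.43 T [-33.1  94.9] z69.7 yaw err -0.000 F(T) [-2.   0.1] 0.5 w 0.7
edges {-112: (46.0, -58), -105: (46.0, -59), -70: (46.5, -62), -62: (46.0, -54), 60: (49.5, -41), 110: (49.5, -63), 114: (49.5, -58)}
t15.97 T [-27.   94.9] z69.7 yaw err -0.000 F(T) [-1.7  1.2] -0.5 w 0.2
edges {-112: (46.0, -59), -105: (46.0, -55), -70: (49.0, -55), -62: (48.5, -54), 60: (55.0, -40), 110: (57.5, -59), 114: (57.0, -64)}
```

```bash

python3 -m pendant '{"dp":[[0.010,0,0],[0.020,0,-0.01],[0.020,0,-0.036],[0.020,-0.04,-0.036],[0.020,-0.09,-0.036],[0.020,-0.14,-0.036],[0.020,-0.18,-0.036],[0.020,-0.189,-0.036]],"rotation":[[0,0,0],[0,0,0],[0,0,0],[0,0,0],[0,0,0],[0,0,0],[0,0,0],[0,0,0]]}' 0 >/dev/null
python3 -m pendant '{"dp":[[0,0,0.02],[0,0,0.036],[0,0,0.036],[-0.003,0,0.036],[-0.006,0,0.036],[-0.009,0,0.036],[-0.0105,0,0.036],[-0.012,0,0.036]],"rotation":[[0,0,0],[0,0,0],[0,0,0],[0,0,0],[0,0,0],[0,0,0],[0,0,0],[0,0,0]]}' 0 >/dev/null
python3 -c "
from h import *
st();edges()"
python3 -m pendant '{"dp":[[-0.002,0,0],[-0.004,0,0],[-0.006,0,0],[-0.008,0,0],[-0.010,0,0],[-0.012,0,0],[-0.014,0,0],[-0.016,0,0]],"rotation":[[0,0,0],[0,0,0],[0,0,0],[0,0,0],[0,0,0],[0,0,0],[0,0,0],[0,0,0]]}' 0 >/dev/null
python3 -c "
from h import *
st();edges()"

```

```text
t18.02 T [-35.4 -94.2] z69.7 yaw err -0.000 F(T) [-1.4 -0.7] 0.3 w 0.6
edges {-112: (46.5, -58), -105: (48.0, -55), -70: (49.0, -60), -62: (48.5, -56), 60: (55.0, -42), 110: (57.0, -59), 114: (57.0, -63)}
t19.07 T [-19.1 -94.1] z69.7 yaw err -0.000 F(T) [-0.8 -1.2] -1.2 w 0.1
edges {-112: (65.0, -63), -105: (64.5, -63), -70: (62.5, -63), -62: (62.0, -61), 60: (57.5, -61), 110: (54.5, -57), 114: (54.5, -67)}
```

```bash

python3 -m pendant '{"dp":[[0.010,0,0],[0.020,0,-0.01],[0.020,0,-0.036],[0.020,0.04,-0.036],[0.020,0.09,-0.036],[0.020,0.14,-0.036],[0.020,0.18,-0.036],[0.020,0.189,-0.036]],"rotation":[[0,0,0],[0,0,0],[0,0,0],[0,0,0],[0,0,0],[0,0,0],[0,0,0],[0,0,0]]}' 0 >/dev/null
python3 -m pendant '{"dp":[[0,0,0.02],[0,0,0.036],[0,0,0.036],[-0.003,0,0.036],[-0.006,0,0.036],[-0.009,0,0.036],[-0.0105,0,0.036],[-0.012,0,0.036]],"rotation":[[0,0,0],[0,0,0],[0,0,0],[0,0,0],[0,0,0],[0,0,0],[0,0,0],[0,0,0]]}' 0 >/dev/null
python3 -c "
from h import *
st();edges()"
python3 -m pendant '{"dp":[[-0.002,0,0],[-0.004,0,0],[-0.006,0,0],[-0.008,0,0],[-0.010,0,0],[-0.012,0,0],[-0.014,0,0],[-0.016,0,0]],"rotation":[[0,0,0],[0,0,0],[0,0,0],[0,0,0],[0,0,0],[0,0,0],[0,0,0],[0,0,0]]}' 0 >/dev/null
python3 -c "
from h import *
st();edges()"

```

```text
t21.12 T [-27.1  94.9] z69.8 yaw err -0.000 F(T) [-0.3 -0.1] -0.7 w 0.2
edges {-112: (65.0, -63), -105: (64.5, -67), -70: (62.5, -62), -62: (62.0, -56), 60: (57.5, -62), 110: (54.5, -58), 114: (54.5, -68)}
t22.18 T [-11.1  94.9] z69.7 yaw err -0.000 F(T) [-1.4  1.2] 0.2 w 0.2
edges {-112: (62.5, -55), -105: (64.5, -56), -70: (65.0, -61), -62: (64.5, -57), 60: (70.5, -39), 110: (73.0, -66), 114: (73.0, -67)}
```

```bash

python3 -m pendant '{"dp":[[0.010,0,0],[0.020,0,-0.01],[0.020,0,-0.036],[0.020,-0.04,-0.036],[0.020,-0.09,-0.036],[0.020,-0.14,-0.036],[0.020,-0.18,-0.036],[0.020,-0.189,-0.036]],"rotation":[[0,0,0],[0,0,0],[0,0,0],[0,0,0],[0,0,0],[0,0,0],[0,0,0],[0,0,0]]}' 0 >/dev/null
python3 -m pendant '{"dp":[[0,0,0.02],[0,0,0.036],[0,0,0.036],[-0.003,0,0.036],[-0.006,0,0.036],[-0.009,0,0.036],[-0.0105,0,0.036],[-0.012,0,0.036]],"rotation":[[0,0,0],[0,0,0],[0,0,0],[0,0,0],[0,0,0],[0,0,0],[0,0,0],[0,0,0]]}' 0 >/dev/null
python3 -c "
from h import *
st();edges()"
python3 -m pendant '{"dp":[[-0.0015,0,0],[-0.003,0,0],[-0.0045,0,0],[-0.006,0,0],[-0.0075,0,0],[-0.009,0,0],[-0.0105,0,0],[-0.0115,0,0]],"rotation":[[0,0,0],[0,0,0],[0,0,0],[0,0,0],[0,0,0],[0,0,0],[0,0,0],[0,0,0]]}' 0 >/dev/null
python3 -c "
from h import *
st();edges()"

```

```text
t24.23 T [-19.1 -94.2] z69.7 yaw err -0.000 F(T) [-1.3 -0.6] -0.1 w 0.6
edges {-112: (62.5, -54), -105: (64.5, -56), -70: (65.0, -62), -62: (65.0, -55), 60: (70.5, -40), 110: (73.0, -67), 114: (73.0, -67)}
t25.27 T [ -7.7 -94.2] z69.7 yaw err -0.000 F(T) [-1.5 -2. ] 0.2 w 0.8
edges {-112: (75.5, -61), -105: (75.0, -63), -70: (75.5, -54), -62: (75.0, -51), 60: (71.0, -57), 110: (70.5, -63), 114: (70.5, -67)}
```

```bash

python3 -m pendant '{"dp":[[0.010,0,0],[0.016,0,-0.01],[0.016,0,-0.036],[0.016,0.04,-0.036],[0.016,0.09,-0.036],[0.016,0.14,-0.036],[0.016,0.18,-0.036],[0.016,0.189,-0.036]],"rotation":[[0,0,0],[0,0,0],[0,0,0],[0,0,0],[0,0,0],[0,0,0],[0,0,0],[0,0,0]]}' 0 >/dev/null
python3 -m pendant '{"dp":[[0,0,0.02],[0,0,0.036],[0,0,0.036],[-0.003,0,0.036],[-0.006,0,0.036],[-0.009,0,0.036],[-0.0105,0,0.036],[-0.012,0,0.036]],"rotation":[[0,0,0],[0,0,0],[0,0,0],[0,0,0],[0,0,0],[0,0,0],[0,0,0],[0,0,0]]}' 0 >/dev/null
python3 -c "
from h import *
st();edges()"
python3 -m pendant '{"dp":[[-0.001,0,0],[-0.002,0,0],[-0.003,0,0],[-0.004,0,0],[-0.005,0,0],[-0.006,0,0]],"rotation":[[0,0,0],[0,0,0],[0,0,0],[0,0,0],[0,0,0],[0,0,0]]}' 0 >/dev/null
python3 -c "
from h import *
st();edges()"

```

```text
t27.32 T [-11.6  94.9] z69.8 yaw err -0.000 F(T) [-0.3 -0.6] -0.9 w 0.5
edges {-112: (75.5, -62), -105: (75.0, -63), -70: (75.5, -55), -62: (75.0, -50), 60: (71.0, -57), 110: (70.5, -62), 114: (70.5, -69)}
t28.12 T [-5.6 94.8] z69.7 yaw err -0.000 F(T) [-0.5  0.1] 0.8 w 0.7
edges {-112: (75.0, -56), -105: (75.0, -61), -70: (75.5, -55), -62: (75.0, -56), 60: (76.0, -56), 110: (78.0, -50), 114: (77.5, -52)}
```

```bash

python3 -m pendant '{"dp":[[-0.0005,0,0],[-0.001,0,0],[-0.001,0,0]],"rotation":[[0,0,0],[0,0,0],[0,0,0]]}' 0 |grep contact
python3 -m pendant '{"dp":[[-0.0005,0,0],[-0.001,0,0],[-0.001,0,0]],"rotation":[[0,0,0],[0,0,0],[0,0,0]]}' 0 >/dev/null
python3 -c "
from h import *
st();edges()"

```

```text
contact_force: [-0.1, 0.8, -0.0]
t28.93 T [-3.5 94.8] z69.7 yaw err -0.000 F(T) [-1.7  0.5] -0.2 w 0.4
edges {-112: (73.0, -55), -105: (75.0, -58), -70: (75.5, -59), -62: (75.0, -57), 60: (78.5, -42), 110: (78.5, -41), 114: (-38.5, -33)}
```

```bash

python3 -m pendant '{"dp":[[-0.0005,0,0],[-0.0005,0,0]],"rotation":[[0,0,0],[0,0,0]]}' 0 |grep contact
python3 -m pendant '{"dp":[[-0.0005,0,0],[-0.0005,0,0]],"rotation":[[0,0,0],[0,0,0]]}' 0 |grep contact
python3 -m pendant '{"dp":[[-0.0005,0,0],[-0.0005,0,0]],"rotation":[[0,0,0],[0,0,0]]}' 0 >/dev/null
python3 -c "
from h import *
st();edges()"

```

```text
contact_force: [0.1, -0.2, -0.1]
contact_force: [-0.3, 0.9, -0.3]
t29.73 T [-2.2 94.9] z69.7 yaw err -0.000 F(T) [-1.8  0.3] 0.4 w 0.5
edges {-112: (73.0, -59), -105: (75.0, -57), -70: (75.5, -61), -62: (75.0, -59), 60: (-36.5, -37), 110: (80.5, -40), 114: (-37.0, -37)}
```

```bash

python3 -m pendant '{"dp":[[-0.0005,0,0],[-0.0005,0,0]],"rotation":[[0,0,0],[0,0,0]]}' 0 |grep contact
python3 -m pendant '{"dp":[[-0.0005,0,0],[-0.0005,0,0]],"rotation":[[0,0,0],[0,0,0]]}' 0 |grep contact
python3 -m pendant '{"dp":[[-0.0005,0,0],[-0.0005,0,0]],"rotation":[[0,0,0],[0,0,0]]}' 0 >/dev/null
python3 - <<'E'
from h import *
st();c=edges()
cv2.imwrite('pics/s2.png',cv2.resize(c['pixels'][195:320,210:346,::-1],None,fx=4.7,fy=4.7,interpolation=cv2.INTER_CUBIC))
E
```

```text
contact_force: [-4.4, 0.7, 1.9]
contact_force: [-5.8, -0.7, 2.8]
t30.52 T [-2.  94.9] z69.7 yaw err -0.000 F(T) [-7.9  0.4] 3.4 w 0.5
edges {-112: (73.0, -58), -105: (75.0, -56), -70: (75.5, -60), -62: (75.0, -57), 60: (-36.5, -36), 110: (80.5, -40), 114: (-37.0, -35)}
```

View pics/s2.png

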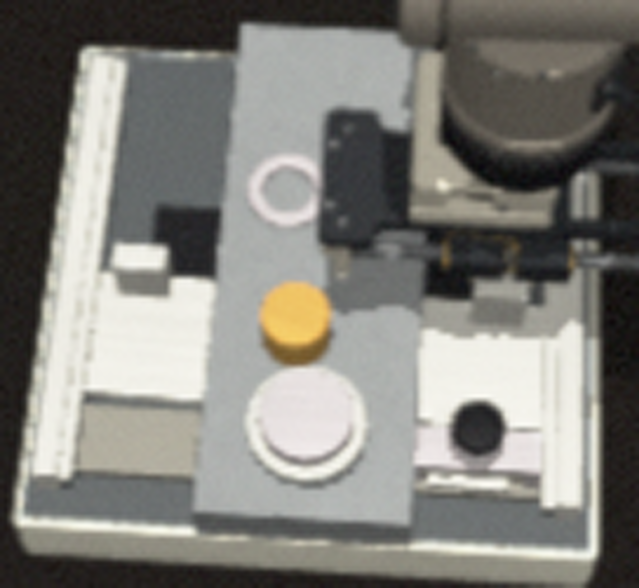

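The left end is at the stop: the force rises about 4 N per mm commanded. The right end is about 6 mm short, with its lug at crop (140,265). I'll bring the right end home.

```bash

python3 -m pendant '{"dp":[[0.010,0,0],[0.018,0,-0.01],[0.018,0,-0.036],[0.018,-0.04,-0.036],[0.018,-0.09,-0.036],[0.018,-0.14,-0.036],[0.018,-0.18,-0.036],[0.018,-0.189,-0.036]],"rotation":[[0,0,0],[0,0,0],[0,0,0],[0,0,0],[0,0,0],[0,0,0],[0,0,0],[0,0,0]]}' 0 >/dev/null
python3 -m pendant '{"dp":[[0,0,0.02],[0,0,0.036],[0,0,0.036],[-0.003,0,0.036],[-0.006,0,0.036],[-0.008,0,0.036],[-0.009,0,0.036],[-0.010,0,0.036]],"rotation":[[0,0,0],[0,0,0],[0,0,0],[0,0,0],[0,0,0],[0,0,0],[0,0,0],[0,0,0]]}' 0 >/dev/null
python3 -c "
from h import *
st()"
python3 -m pendant '{"dp":[[-0.001,0,0],[-0.002,0,0],[-0.003,0,0],[-0.004,0,0],[-0.005,0,0],[-0.0055,0,0]],"rotation":[[0,0,0],[0,0,0],[0,0,0],[0,0,0],[0,0,0],[0,0,0]]}' 0 >/dev/null
python3 -c "
from h import *
st();edges()"

```

```text
t32.58 T [ -8.7 -94.1] z69.8 yaw err -0.000 F(T) [-0.7 -0.2] -0.0 w 0.6
t33.33 T [ -3.2 -94.1] z69.7 yaw err -0.000 F(T) [-1.3 -0.5] 0.9 w 0.5
edges {-112: (78.5, -44), -105: (80.0, -39), -70: (78.0, -45), -62: (80.0, -36), 60: (78.5, -37), 110: (80.5, -34), 114: (80.0, -33)}
```

```bash

python3 -m pendant '{"dp":[[-0.0005,0,0],[-0.001,0,0],[-0.001,0,0]],"rotation":[[0,0,0],[0,0,0],[0,0,0]]}' 0 |grep contact
python3 -m pendant '{"dp":[[-0.0005,0,0],[-0.001,0,0],[-0.001,0,0]],"rotation":[[0,0,0],[0,0,0],[0,0,0]]}' 0 |grep contact
python3 -m pendant '{"dp":[[-0.0005,0,0],[-0.001,0,0],[-0.001,0,0]],"rotation":[[0,0,0],[0,0,0],[0,0,0]]}' 0 >/dev/null
python3 -c "
from h import *
st();edges()"

```

```text
contact_force: [-0.8, 0.0, 0.7]
contact_force: [-6.1, -0.7, 2.3]
t34.50 T [ -1.9 -94.1] z69.7 yaw err -0.000 F(T) [-8.1 -1.1] 5.2 w 0.4
edges {-112: (81.0, -45), -105: (80.0, -48), -70: (81.0, -44), -62: (80.5, -44), 60: (78.5, -33), 110: (78.5, -35), 114: (80.0, -30)}
```

```bash

python3 -m pendant '{"dp":[[-0.0005,0,0],[-0.001,0,0],[-0.0015,0,0],[-0.0015,0,0]],"rotation":[[0,0,0],[0,0,0],[0,0,0],[0,0,0]]}' 0 |grep contact
python3 -m pendant '{"dp":[[0.010,0,0],[0.020,0,-0.01],[0.020,0,-0.036],[0.020,0.04,-0.036],[0.020,0.09,-0.036],[0.020,0.14,-0.036],[0.020,0.18,-0.036],[0.020,0.189,-0.036]],"rotation":[[0,0,0],[0,0,0],[0,0,0],[0,0,0],[0,0,0],[0,0,0],[0,0,0],[0,0,0]]}' 0 >/dev/null
python3 -m pendant '{"dp":[[0,0,0.02],[0,0,0.036],[0,0,0.036],[-0.003,0,0.036],[-0.006,0,0.036],[-0.009,0,0.036],[-0.011,0,0.036],[-0.012,0,0.036]],"rotation":[[0,0,0],[0,0,0],[0,0,0],[0,0,0],[0,0,0],[0,0,0],[0,0,0],[0,0,0]]}' 0 >/dev/null
python3 -c "
from h import *
st();edges()"
python3 -m pendant '{"dp":[[-0.0005,0,0],[-0.001,0,0],[-0.0015,0,0],[-0.002,0,0],[-0.0025,0,0],[-0.003,0,0]],"rotation":[[0,0,0],[0,0,0],[0,0,0],[0,0,0],[0,0,0],[0,0,0]]}' 0 >/dev/null
python3 -c "
from h import *
st();edges()"

```

```text
contact_force: [-14.8, -3.0, 9.4]
t37.05 T [-6.5 94.9] z69.8 yaw err -0.000 F(T) [ 1. -1.] -0.2 w 0.3
edges {-112: (81.0, -46), -105: (7.0, -55), -70: (81.0, -44), -62: (80.5, -44), 60: (78.5, -27), 110: (80.5, -34), 114: (80.0, -34)}
t37.85 T [-3.6 94.8] z69.7 yaw err -0.000 F(T) [ 0.5 -0.7] -0.3 w 0.8
edges {-112: (81.0, -46), -105: (7.0, -56), -70: (81.0, -43), -62: (80.5, -44), 60: (-38.5, -33), 110: (80.5, -34), 114: (-38.5, -33)}
```

```bash

python3 -m pendant '{"dp":[[-0.0005,0,0],[-0.001,0,0],[-0.0015,0,0],[-0.0015,0,0]],"rotation":[[0,0,0],[0,0,0],[0,0,0],[0,0,0]]}' 0 |grep contact
python3 -m pendant '{"dp":[[-0.0005,0,0],[-0.001,0,0],[-0.001,0,0]],"rotation":[[0,0,0],[0,0,0],[0,0,0]]}' 0 |grep contact
python3 -m pendant '{"dp":[[-0.0005,0,0],[-0.001,0,0],[-0.001,0,0]],"rotation":[[0,0,0],[0,0,0],[0,0,0]]}' 0 >/dev/null
python3 -c "
from h import *
st();edges()"

```

```text
contact_force: [-1.7, 0.3, 0.9]
contact_force: [-1.6, 2.2, 0.8]
t39.15 T [-1.1 95. ] z69.7 yaw err -0.000 F(T) [-6.4  1.3] 4.1 w 0.5
edges {-112: (81.0, -44), -105: (7.0, -57), -70: (81.0, -44), -62: (80.5, -45), 60: (-34.0, -35), 110: (80.5, -38), 114: (-34.5, -34)}
```

```bash

python3 -m pendant '{"dp":[[-0.0005,0,0],[-0.001,0,0],[-0.0015,0,0],[-0.002,0,0],[-0.002,0,0]],"rotation":[[0,0,0],[0,0,0],[0,0,0],[0,0,0],[0,0,0]]}' 0 |grep contact
python3 -c "
from h import *
st();edges()"
python3 -m pendant '{"dp":[[0.010,0,0],[0.020,0,-0.01],[0.020,0,-0.036],[0.020,-0.04,-0.036],[0.020,-0.09,-0.036],[0.020,-0.14,-0.036],[0.020,-0.18,-0.036],[0.020,-0.189,-0.036]],"rotation":[[0,0,0],[0,0,0],[0,0,0],[0,0,0],[0,0,0],[0,0,0],[0,0,0],[0,0,0]]}' 0 >/dev/null
python3 -m pendant '{"dp":[[0,0,0.02],[0,0,0.036],[0,0,0.036],[-0.003,0,0.036],[-0.006,0,0.036],[-0.009,0,0.036],[-0.012,0,0.036],[-0.013,0,0.036]],"rotation":[[0,0,0],[0,0,0],[0,0,0],[0,0,0],[0,0,0],[0,0,0],[0,0,0],[0,0,0]]}' 0 >/dev/null
python3 -c "
from h import *
st();edges()"
python3 -m pendant '{"dp":[[-0.0005,0,0],[-0.001,0,0],[-0.0015,0,0],[-0.0015,0,0]],"rotation":[[0,0,0],[0,0,0],[0,0,0],[0,0,0]]}' 0 |grep contact
python3 -c "
from h import *
st()"

```

```text
contact_force: [-13.4, -0.6, 8.6]
t39.83 T [-1.1 95. ] z69.7 yaw err -0.000 F(T) [-13.4  -0. ] 8.6 w 0.0
edges {-112: (81.0, -44), -105: (7.0, -58), -70: (81.0, -44), -62: (80.5, -45), 60: (-34.0, -36), 110: (80.5, -36), 114: (-34.5, -35)}
t41.88 T [ -4.9 -94.2] z69.8 yaw err -0.000 F(T) [0.4 0.4] -0.5 w 0.6
edges {-112: (81.0, -46), -105: (80.0, -48), -70: (81.0, -44), -62: (80.5, -45), 60: (81.0, -26), 110: (80.5, -39), 114: (80.5, -32)}
contact_force: [0.8, 0.3, -0.2]
t42.42 T [ -3.7 -94.1] z69.7 yaw err -0.000 F(T) [0.8 0.2] -0.2 w 0.4
```

```bash

python3 -m pendant '{"dp":[[-0.0005,0,0],[-0.001,0,0],[-0.0015,0,0],[-0.002,0,0],[-0.002,0,0]],"rotation":[[0,0,0],[0,0,0],[0,0,0],[0,0,0],[0,0,0]]}' 0 >/dev/null
python3 -c "
from h import *
st()"
python3 -m pendant '{"dp":[[-0.0005,0,0],[-0.001,0,0],[-0.0015,0,0],[-0.0015,0,0]],"rotation":[[0,0,0],[0,0,0],[0,0,0],[0,0,0]]}' 0 >/dev/null
python3 -c "
from h import *
st();edges()"

```

```text
t43.05 T [ -1.9 -94.2] z69.7 yaw err -0.000 F(T) [-1.1 -0. ] 0.5 w 0.3
t43.55 T [ -1.8 -94.2] z69.7 yaw err -0.000 F(T) [-7.7 -1. ] 5.2 w 0.3
edges {-112: (81.0, -45), -105: (80.0, -49), -70: (81.0, -44), -62: (80.5, -45), 60: (81.0, -26), 110: (80.5, -38), 114: (80.5, -32)}
```

```bash

python3 -m pendant '{"dp":[[-0.0005,0,0],[-0.001,0,0],[-0.0015,0,0],[-0.0015,0,0]],"rotation":[[0,0,0],[0,0,0],[0,0,0],[0,0,0]]}' 0 |grep contact
python3 -m pendant '{"dp":[[0.010,0,0],[0.020,0,-0.01],[0.020,0,-0.05],[0.020,0,-0.09],[0.020,0.02,-0.09],[0,0.05,-0.09],[-0.03,0.09,-0.09],[-0.06,0.13,-0.09]],"rotation":[[0,0,0],[0,0,0],[0,0,0],[0,0,0],[0,0,0],[0,0,0],[0,0,0],[0,0,0]]}' 0 >/dev/null
python3 -m pendant '{"dp":[[-0.030,0.035,0],[-0.040,0.049,0],[-0.040,0.049,0.015],[-0.040,0.049,0.025],[-0.040,0.049,0.025]],"rotation":[[0,0,0],[0,0,0],[0,0,0],[0,0,0],[0,0,0]]}' 0 >/dev/null
python3 - <<'E'
from h import *
st();s=cap('side');c=cap('scene')
cv2.imwrite('pics/s3.png',cv2.resize(np.hstack([c['pixels'][195:320,210:346,::-1],s['pixels'][150:275,230:360,::-1]]),None,fx=3,fy=3,interpolation=cv2.INTER_CUBIC))
E
```

```text
contact_force: [-12.5, -1.2, 9.1]
t45.73 T [100.   83.9] z133.0 yaw err -0.001 F(T) [-0.6  0.4] 0.4 w 0.4
```

View pics/s3.png

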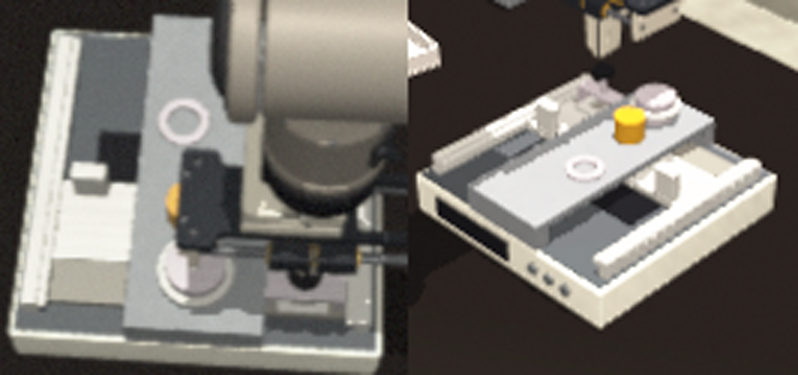

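The fingers are centred over the plunger head at left-view crop (305,275). The shutter is flush with the stop, and the ring and weight have not moved. Now I'll press down.

```bash

python3 -m pendant '{"dp":[[0,0,0.004],[0,0,0.008],[0,0,0.012],[0,0,0.015],[0,0,0.0165],[0,0,0.018],[0,0,0.019],[0,0,0.020]],"rotation":[[0,0,0],[0,0,0],[0,0,0],[0,0,0],[0,0,0],[0,0,0],[0,0,0],[0,0,0]]}' 0 >/dev/null
python3 -c "
from h import *
st()"
python3 -m pendant '{"dp":[[0,0,0.001],[0,0,0.002],[0,0,0.003],[0,0,0.004],[0,0,0.005],[0,0,0.006],[0,0,0.007],[0,0,0.008]],"rotation":[[0,0,0],[0,0,0],[0,0,0],[0,0,0],[0,0,0],[0,0,0],[0,0,0],[0,0,0]]}' 0 >/dev/null
python3 -c "
from h import *
st()"

```

```text
t46.83 T [101.4  84.8] z114.8 yaw err -0.000 F(T) [0.2 0.2] -0.2 w 0.2
t47.83 T [101.4  84.8] z106.7 yaw err -0.000 F(T) [-0.5  0.4] 4.6 w 0.8
```

```bash

python3 -m pendant '{"dp":[[0,0,0.001],[0,0,0.002],[0,0,0.003],[0,0,0.004],[0,0,0.005]],"rotation":[[0,0,0],[0,0,0],[0,0,0],[0,0,0],[0,0,0]]}' 0 >/dev/null
python3 -c "
from h import *
st()"
python3 -m pendant '{"dp":[[0,0,0.0005],[0,0,0.001],[0,0,0.001]],"rotation":[[0,0,0],[0,0,0],[0,0,0]]}' 0 >/dev/null
python3 -c "
from h import *
st()"

```

```text
t48.45 T [101.4  84.9] z101.7 yaw err -0.000 F(T) [-0.9  0.8] 4.3 w 0.3
t48.83 T [101.4  84.9] z100.7 yaw err -0.000 F(T) [0.3 0.3] 3.9 w 0.4
```

```bash

python3 -m pendant '{"dp":[[0,0,0.0005],[0,0,0.001],[0,0,0.001]],"rotation":[[0,0,0],[0,0,0],[0,0,0]]}' 0 >/dev/null
python3 -c "
from h import *
st()"
python3 -m pendant '{"dp":[[0,0,0.0005],[0,0,0.0005],[0,0,0.0005]],"rotation":[[0,0,0],[0,0,0],[0,0,0]]}' 0 >/dev/null
python3 -c "
from h import *
st()"

```

```text
t49.20 T [101.4  84.8] z100.3 yaw err -0.000 F(T) [-0.6  0.5] 6.8 w 0.3
t49.58 T [101.5  84.9] z100.2 yaw err -0.000 F(T) [-2.2 -0.6] 9.5 w 0.2
```

It has stopped at z 100.2, which is the full 14 mm, with the force rising. One small firm press, then I'll lift and look.

```bash

python3 -m pendant '{"dp":[[0,0,0.0005],[0,0,0.001],[0,0,0.001]],"rotation":[[0,0,0],[0,0,0],[0,0,0]]}' 0 >/dev/null
python3 -c "
from h import *
st()"
python3 -m pendant '{"dp":[[0,0,-0.01],[0,0,-0.03],[0,0,-0.07],[0,0,-0.11],[0.04,0,-0.13],[0.08,0,-0.13],[0.13,0,-0.13],[0.18,0,-0.13]],"rotation":[[0,0,0],[0,0,0],[0,0,0],[0,0,0],[0,0,0],[0,0,0],[0,0,0],[0,0,0]]}' 0 >/dev/null
python3 -m pendant '{"dp":[[0.03,0.02,-0.01],[0.05,0.05,-0.01],[0.05,0.09,-0.01],[0.05,0.13,-0.01],[0.05,0.15,-0.01],[0.05,0.15,-0.01]],"rotation":[[0,0,0],[0,0,0],[0,0,0],[0,0,0],[0,0,0],[0,0,0]]}' 0 >/dev/null
python3 - <<'E'
from h import *
st();c=edges();s=cap('side')
cv2.imwrite('pics/s4.png',cv2.resize(np.hstack([c['pixels'][195:320,210:346,::-1],s['pixels'][150:275,230:360,::-1]]),None,fx=3,fy=3,interpolation=cv2.INTER_CUBIC))
E
```

```text
t49.95 T [101.5  84.8] z100.2 yaw err -0.000 F(T) [-4.2  0. ] 13.5 w 0.4
t51.70 T [-129.   235.8] z237.7 yaw err 0.002 F(T) [ 0.6 -0.5] 0.2 w 0.5
edges {-112: (81.0, -47), -105: (7.0, -55), -70: (81.0, -45), -62: (80.5, -45), 60: (81.0, -26), 110: (80.5, -39), 114: (80.5, -32)}
```

View pics/s4.png

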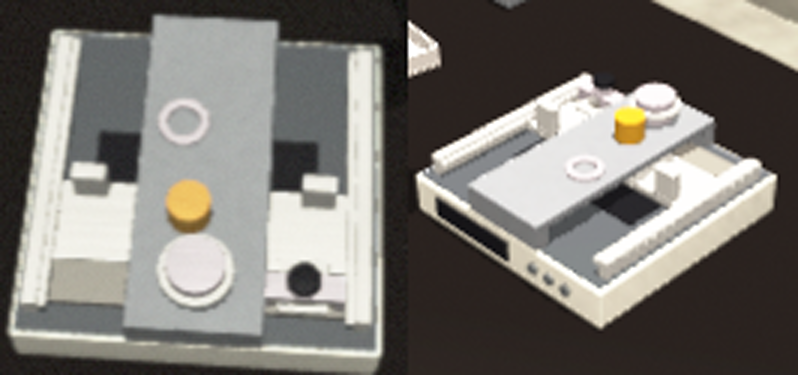

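The shutter is square and home at both ends. The plunger is down (head at crop (304,280)), the ring and weight are where they were, and the arm is clear.

```bash
python3 -c "
from plant import workorder
print(workorder.close_job())"
```

```text
the job is handed in; nothing more can be done
None
```

The shutter is closed against the stop at both ends, each pressed up in turn. The plunger is fully down (14 mm), no force reading passed about 18 N, and the job was handed in at about 52 s with the arm clear.

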